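Sample change-over after calibrating the stereo microscope

TASK

The microscope has just been calibrated and the places on the mat are mixed up: put the yellow sample mount in the middle of the microscope stage, the steel calibration block back down in the recess of its wooden case, and the red and the black mount each down in the holder of its own colour. Most places are taken by something else, so use the empty yellow holder as a spare place on the way; at the end it is empty again. Set everything down upright, without dropping or tipping it, and leave the case's lid where it lies.

Things in the scene. Friction and masses are not known exactly. Their poses are not given: they have to be found in the camera images.
- block: calibration block: ground steel, 34 x 34 mm, 22 mm high, with a white ruled target on top. Loose, about 0.2 kg; origin: centre of its underside, z up, x and y square to its sides. Stands on the microscope stage at the start
- mount_yellow: yellow resin sample mount. Loose, 35 g (may vary), cylinder 30 mm diameter, 24 mm high, bevelled top edge; origin: centre of its underside, z up. Upper face shows a T-shaped polished steel section
- mount_red: red resin sample mount. Loose, 35 g (may vary), cylinder 30 mm diameter, 24 mm high, bevelled top edge; origin: centre of its underside, z up. Upper face shows a round polished steel section
- mount_black: black resin sample mount. Loose, 35 g (may vary), cylinder 30 mm diameter, 24 mm high, bevelled top edge; origin: centre of its underside, z up. Upper face shows a rectangular polished copper section
- stage: microscope stage: round black knurled base 106 mm across with a flat pale frosted plate (92 mm) bearing dark cross lines; fixed in place; origin: centre of its underside, z up; the plate's surface is 10 mm above the origin and has no rim above it
- case: the calibration block's case: dark wooden square, 80 x 80 mm, 15 mm high, with a grey foam bed and a square recess 46 x 46 mm, 5 mm deep, in its middle; recess floor 10 mm above the origin. Fixed in place; origin: centre of its underside, z up, x and y square to its sides. The block goes in when turned to within about 20 degrees of square
- holder_red: red sample holder, fixed in place; origin: centre of its underside, z up. Round dish 72 mm across, 15 mm high, with a round recess 46 mm across and 5 mm deep, so the grey recess floor is 10 mm above the origin. A round mount drops in loosely; the square block (48 mm corner to corner) does not fit
- holder_black: black sample holder, fixed in place; origin: centre of its underside, z up. Round dish 72 mm across, 15 mm high, with a round recess 46 mm across and 5 mm deep, so the grey recess floor is 10 mm above the origin. A round mount drops in loosely; the square block (48 mm corner to corner) does not fit
- holder_yellow: yellow sample holder, empty at the start, fixed in place; origin: centre of its underside, z up. Round dish 72 mm across, 15 mm high, with a round recess 46 mm across and 5 mm deep, so the grey recess floor is 10 mm above the origin. A round mount drops in loosely; the square block (48 mm corner to corner) does not fit
- case_lid: the case's slip-on lid, lying on the mat: dark wooden slab 80 x 80 mm, 22 mm high, with a small brass plate on top; loose; origin: centre of its underside, z up; to be left where it is. All the above stands on a green cutting mat (3 mm thick, its top 3 mm above the bench) whose lines mean nothing; nothing on the mat is higher than 40 mm; the nearest neighbours' centres are at least 120 mm apart

How it is judged:
At the end, for the whole second after the job is handed in: The yellow mount stands on the stage plate within 12 mm of its centre; the block lies flat on the floor of the case's recess; the red mount stands on the floor of the red holder and the black mount on that of the black holder; all upright (within 4.5 degrees), released and at rest (horizontal distance between mount_yellow and stage below 0.012 m and z of mount_yellow in the frame of stage between 0.007 and 0.0125 m and angle between each of mount_yellow, block, mount_red, mount_black's own z axis and vertical below 0.08 rad and linear speed of each of mount_yellow, block, mount_red, mount_black below 0.02 m/s and angular speed of each of mount_yellow, block, mount_red, mount_black below 0.2 rad/s and horizontal distance between block and case below 0.013 m and z of block in the frame of case between 0.007 and 0.0125 m and horizontal distance between mount_red and holder_red below 0.011 m and z of mount_red in the frame of holder_red between 0.007 and 0.0125 m and horizontal distance between mount_black and holder_black below 0.011 m and z of mount_black in the frame of holder_black between 0.007 and 0.0125 m); the robot touches nothing.
It fails at once if the case's lid is pushed more than 20 mm (distance of case_lid from where it was at the start of the episode above 0.02 m).
It fails at once if a mount or the block is dropped (falls free from about 30 mm or more) or flung ((linear speed of block above 0.75 m/s and contact force between the fingers and block below 0.05 N) or (linear speed of mount_yellow above 0.75 m/s and contact force between the fingers and mount_yellow below 0.05 N) or (linear speed of mount_red above 0.75 m/s and contact force between the fingers and mount_red below 0.05 N) or (linear speed of mount_black above 0.75 m/s and contact force between the fingers and mount_black below 0.05 N)).
It fails at once if a mount or the block is tipped over (more than 60 degrees) (angle between any of block, mount_yellow, mount_red, mount_black's own z axis and vertical above 1.05 rad).
It also fails if it takes over 93 s, if anything falls off the work surface, if the arm or the gripper's body presses on something with over 40 N, if the wrist force passes 120 N, or if a joint passes its speed limit or range.

ROBOT

A 6-joint arm with a two-finger parallel gripper is mounted at the origin on the work surface. World frame = base frame: x ahead of the robot, y to its left, z up, the work surface at z = 0. Lengths are in m, angles in rad, forces in N, time in s.
With the tool pointing down it reaches from about 0.375 to 0.9 m from the base axis. Payload 3.1 kg.
Tool frame: the origin (TCP) lies at the centre of the arm's flange, where the gripper is bolted on; the fingertips stand 173 mm ahead of it and the grasp point (between the pads) lies 155 mm ahead of it; z points along the fingers, x is the direction in which the jaws open and shut, and the axes are right-handed (so a half turn about z gives the same grasp; the last joint's range is limited). The gripper opens to 85 mm and grips with 20 to 120 N. Pads are 22 mm wide; open, the fingers measure 114 mm over their backs; the gripper's body (76 mm by 85 mm) begins 54 mm behind the grasp point. The pads swing forward as they close: fully open they stand 13 mm farther back than shut.
Start: joints at [1.149, 0.527, 1.433, -0, 1.181, -0.178], TCP at [0.151, 0.607, 0.405] pointing down, gripper open.
Joint ranges: [-3.08, 3.08], [-0.75, 2.2], [0.22, 2.44], [-1.43, 4.57], [0, 2.65], [-2.85, 2.85]. Speed limits (rad/s): [2.79, 2.79, 3.14, 3.14, 3.14, 3.14].

INTERFACE

Orientations are given as a unit quaternion [x, y, z, w].
In Python, from station import manip gives the robot as it stands.
- The arm moves only by the shell command python3 -m jog 'ROWS' [OPENING] [FORCE]. ROWS is JSON, a list that holds one entry, the list of rows, each a list of 4 numbers: the shift along the world's x, y, z in mm, then the turn about the world's z in degrees. A call has exactly 8 rows; each row shifts and turns the commanded pose from where the row before left it; what a row does not reach is not made up. A row lasts 1/8 s, in which the tool goes at most 62.5 mm and 10.7 degrees, less where a joint would pass 70% of its speed; a pose out of reach is approached as far as the arm can. A call is refused whole if a number of a shift passes 62.5 or a number of a turn 10.7, either way. A call with a gripper value outside its range is refused whole. OPENING is the opening in per cent of the stroke, from 0 (shut) to 100 (fully open), set as the call begins (- or left out, the last holds). The fingers move at their own pace and stop on an object; FORCE is the grip in N (left out, the last holds). Time passes only in rows, so rows that do not move let the fingers close, or fill a call up. It gives the time, the measured TCP pose, the force and the opening at its end, in the units of the state.
- manip.sense(): the state, without advancing time (a new reading comes with each control period).
- manip.snapshot(name): name is "scene" or "side" or "wrist"; returns the picture (480x640x3 uint8, red, green, blue); there is no depth.
- manip.camera_info(name): a dict with "fx", "fy", "cx", "cy" (pixels), "k1" (the pictures are not rectified: a ray, as slopes to the right and down, at radius r is drawn at 1 + k1 r^2 times it, then the intrinsics apply), "R" (3x3) and "t" (3): a world point X has camera coordinates R X + t. Camera axes: x right, y down, z forward; pixel columns grow to the right and rows downward; lengths in m; the calibration is good to about 2 mm. A picture is of the moment at which its call begins: read the wrist's pose just before it. camera_info takes no time and is no camera call; for the wrist camera it gives the pose at the moment of the call.
- manip.sign_off(): hands the job in, once; it reports no verdict.
The state is a dict: "t": time; "q": joint angles; "qd": joint speeds; "tau": joint torques, N m; "tcp_pos": TCP position; "tool_rot": TCP orientation; "force": force on the tool from outside, world axes, zero at the start; "ft_torque": the same for the moment, N m; "finger_gap": opening from 0.0 (shut) to 1.0 (fully open).
Only numpy, scipy, OpenCV 4.12 (cv2) and the standard library are available. Lean on these libraries where they do the work, as an engineer would, in place of code of your own. Each camera call takes 0.05 s, during which the arm holds its last target. There are 200 camera calls.

## Working session

There is one attempt and no reset: what is moved stays moved. The work goes in short steps, Python scripts to look and compute and a shell command to move; the robot and the scene stay as the last step left them, time stands still between calls to the robot, and variables do not carry over. Pictures are saved under pics/ and viewed, about 12 in all and at most 16, crops included, and the job is handed in when it is done.

```bash
mkdir -p pics; ls
cat > h.py <<'E'
import numpy as np, cv2
from station import manip
def px2w(ci,u,v,z):
    K=np.array([[ci["fx"],0,ci["cx"]],[0,ci["fy"],ci["cy"]],[0,0,1.]])
    d=np.array([(u-ci["cx"])/ci["fx"],(v-ci["cy"])/ci["fy"]]); s=d.copy()
    for _ in range(20): s=d/(1+ci["k1"]*(s@s))
    R=np.array(ci["R"]);t=np.array(ci["t"]); c=-R.T@t; r=R.T@np.array([s[0],s[1],1])
    return c+r*(z-c[2])/r[2]
def w2px(ci,X):
    p=np.array(ci["R"])@np.array(X)+np.array(ci["t"]); s=p[:2]/p[2]; s=s*(1+ci["k1"]*(s@s))
    return s[0]*ci["fx"]+ci["cx"], s[1]*ci["fy"]+ci["cy"]
def snap(n,f):
    im=manip.snapshot(n); cv2.imwrite("pics/"+f,im[:,:,::-1]); return im
E
python3 - <<'E'
from h import *
for n in("scene","side","wrist"):
    ci=manip.camera_info(n); print(n,{k:np.round(v,3).tolist() for k,v in ci.items()}); snap(n,n+"0.png")
s=manip.sense(); print(s)
E
```

```text
pics
scene {'fx': 452.164, 'fy': 452.164, 'cx': 322.106, 'cy': 243.964, 'k1': 0.0, 'R': [[-0.776, 0.631, 0.001], [0.48, 0.591, -0.648], [-0.409, -0.502, -0.762]], 't': [0.44, -0.219, 0.924]}
side {'fx': 491.543, 'fy': 491.543, 'cx': 314.864, 'cy': 235.686, 'k1': -0.064, 'R': [[0.997, -0.068, -0.022], [-0.055, -0.527, -0.848], [0.046, 0.847, -0.529]], 't': [-0.549, 0.061, 0.871]}
wrist {'fx': 376.949, 'fy': 376.949, 'cx': 321.332, 'cy': 234.974, 'k1': -0.077, 'R': [[0.241, 0.97, -0.002], [0.926, -0.23, 0.3], [0.29, -0.074, -0.954]], 't': [-0.623, -0.038, 0.38]}
{'t': 0.15, 'q': array([ 1.14849124e+00,  5.28299347e-01,  1.43359189e+00, -2.19773970e-06,
        1.18140819e+00, -1.78488221e-01]), 'qd': array([ 0.0003078 , -0.00186123, -0.0046994 , -0.00018781, -0.00131475,
        0.00162806]), 'tau': array([ 9.12102441e-04, -4.42744088e+01, -1.78275776e+01, -2.53965036e-04,
        5.54991871e-03,  2.58170343e-05]), 'tcp_pos': array([0.15073991, 0.60629031, 0.40393458]), 'tool_rot': array([ 7.87847269e-01,  6.15870078e-01, -7.54496911e-04,  3.98756977e-04]), 'force': array([ 0.79110344,  0.04953076, -0.17453645]), 'ft_torque': array([-0.02342291,  0.02519224, -0.01819821]), 'finger_gap': 1.0006439695545368}
```

View pics/scene0.png

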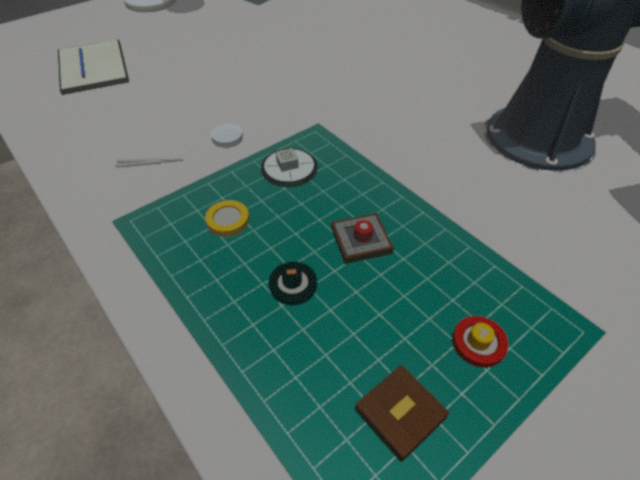

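View pics/side0.png

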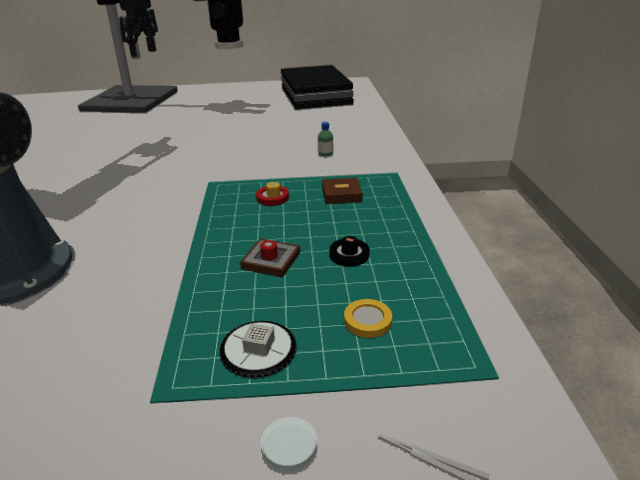

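Scene: stage with the block at (289,166), yellow holder empty (227,217), case with the red mount (362,237), black holder with its black mount (293,283), red holder with the yellow mount (481,340), lid (402,411). The side view agrees. I'll compute positions from both views and check them with projected outlines.

```bash
cat > m.py <<'E'
from h import *
S={"stage":((289,167),(258,347),.013),"hY":((227,217),(368,317),.018),"case":((362,239),(271,256),.018),"hB":((293,283),(350,251),.018),"hR":((481,340),(272,194),.018),
"block":((287,155),(260,332),.035),"red":((364,225),(268,244),.037),"black":((291,270),(350,240),.037),"yel":((482,329),(273,184),.037),"lid":((402,405),(342,185),.025)}
a,b=manip.camera_info("scene"),manip.camera_info("side")
P={}
for k,(p,q,z) in S.items():
    A=px2w(a,*p,z);B=px2w(b,*q,z);P[k]=(A+B)/2; print(k,(A[:2]*1000).round(),(B[:2]*1000).round())
rad={"stage":.053,"hY":.036,"hB":.036,"hR":.036,"red":.015,"black":.015,"yel":.015}
th=np.linspace(0,2*np.pi,60)
tiles=[]
for ci,f in((a,"scene0.png"),(b,"side0.png")):
    im=cv2.imread("pics/"+f); big=cv2.resize(im,None,fx=4,fy=4,interpolation=cv2.INTER_CUBIC)
    for k,r in rad.items():
        c=P[k]; pts=np.array([w2px(ci,c+[r*np.cos(t),r*np.sin(t),0]) for t in th])*4+1.5
        cv2.polylines(big,[pts.astype(np.int32)],True,(255,0,255),1)
    for k in("stage","hY","case","hB","hR","lid"):
        u,v=w2px(ci,P[k]); u=int(u*4);v=int(v*4); t=big[v-150:v+150,u-150:u+150]; tiles.append(cv2.resize(t,(200,200),interpolation=cv2.INTER_AREA) if t.shape[:2]==(300,300) else np.zeros((200,200,3),np.uint8))
cv2.imwrite("pics/mos.png",np.vstack([np.hstack(tiles[i:i+4]) for i in(0,4,8)]))
E
python3 m.py
```

```text
stage [ 459. -231.] [ 455. -245.]
hY [ 618. -188.] [ 615. -203.]
case [476. -11.] [472. -30.]
hB [613. -11.] [611. -28.]
hR [474. 222.] [472. 209.]
block [ 456. -239.] [ 460. -239.]
red [466. -19.] [468. -20.]
black [609. -20.] [612. -22.]
yel [472. 216.] [476. 218.]
lid [621. 218.] [626. 221.]
```

View pics/mos.png

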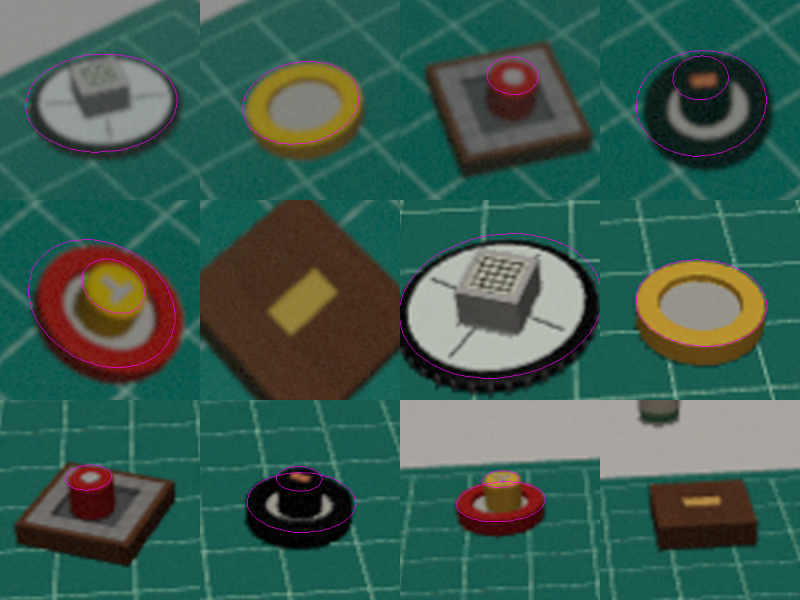

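View pics/wrist0.png

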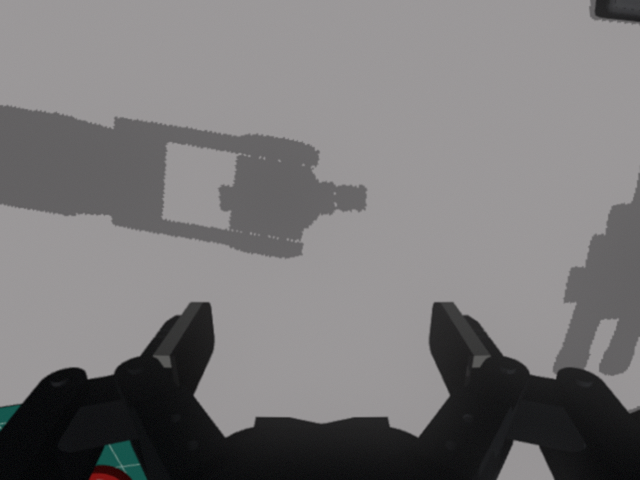

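The outlines agree to about 1 cm, and black looks seated in its own holder already. I'm moving over the yellow mount and will look from the wrist.

```bash
python3 -m jog '[[[38,-46,-14,0],[38,-46,-14,0],[38,-46,-14,0],[38,-46,-14,0],[38,-46,-14,0],[38,-46,-14,0],[38,-46,-14,0],[38,-46,-14,0]]]' 100 40
python3 -m jog '[[[8,-15,0,0],[0,0,0,0],[0,0,0,0],[0,0,0,0],[0,0,0,0],[0,0,0,0],[0,0,0,0],[0,0,0,0]]]'
python3 - <<'E'
from h import *
import json
s=manip.sense();ci=manip.camera_info("wrist");print(s["tcp_pos"],s["tool_rot"],s["force"])
json.dump({k:np.array(v).tolist() for k,v in ci.items()},open("w1.json","w"));snap("wrist","w1.png")
E
```

```text
t: 1.15
tcp_pos: [0.456, 0.2369, 0.2922]
tool_rot: [0.788, 0.616, 0.0, 0.0]
force: [0.6, 0.6, 0.5]
finger_gap: 1.001
t: 2.15
tcp_pos: [0.4628, 0.2235, 0.2927]
tool_rot: [0.788, 0.616, -0.0, -0.0]
force: [0.1, 0.0, 1.3]
finger_gap: 0.999
[0.46281913 0.22353488 0.29269965] [ 7.87839961e-01  6.15880018e-01 -1.65485908e-05 -5.26791854e-06] [0.12762854 0.04014064 1.27760051]
```

View pics/w1.png

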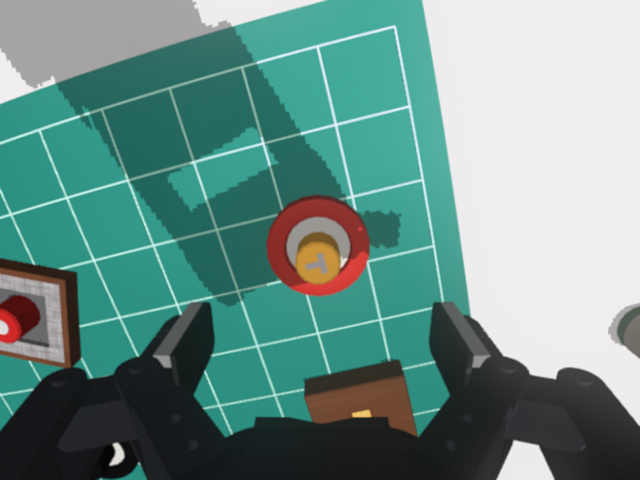

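Wrist view: red holder rim centred near (318,246), yellow mount top near (319,264), lid at the lower middle.

Run:
```python
from h import *
import json
ci=json.load(open("w1.json"))
print("hR",px2w(ci,318,246,.018),"yel",px2w(ci,319,264,.037))
print(px2w(ci,267,246,.018)-px2w(ci,369,246,.018))
a,b=manip.camera_info("scene"),manip.camera_info("side")
# re-measured from mosaic by ellipse mid of rim tops
```

```text
hR [0.46936375 0.21902203 0.018     ] yel [0.47498767 0.21843794 0.037     ]
[-0.01683902 -0.06773664  0.        ]
```

```bash
python3 -m jog '[[[6,-3,-25,0],[6,-2,-25,0],[0,0,-20,0],[0,0,-12,0],[0,0,-9,0],[0,0,-8,0],[0,0,0,0],[0,0,0,0]]]'
python3 -m jog '[[[0,0,0,0],[0,0,0,0],[0,0,0,0],[0,0,0,0],[0,0,0,0],[0,0,0,0],[0,0,0,0],[0,0,0,0]]]' 0 40
```

```text
t: 3.2
tcp_pos: [0.475, 0.2186, 0.1941]
tool_rot: [0.788, 0.616, 0.0, 0.0]
force: [0.0, -0.1, -0.0]
finger_gap: 1.0
t: 4.2
tcp_pos: [0.4749, 0.2185, 0.1941]
tool_rot: [0.788, 0.616, 0.0, 0.0]
force: [-0.7, 0.2, 5.0]
finger_gap: 0.328
```

Gripped (opening 28 mm, matching the mount). Lifting and carrying it to the yellow holder.

```bash
python3 -m jog '[[[0,0,8,0],[0,0,22,0],[0,0,35,0],[0,-20,25,0],[10,-45,10,0],[20,-55,0,0],[20,-55,0,0],[20,-55,0,0]]]'
python3 -m jog '[[[20,-55,0,0],[20,-55,0,0],[18,-55,0,0],[12,-50,0,0],[0,-20,0,0],[0,0,0,0],[0,0,0,0],[0,0,0,0]]]'
cat > look.py <<'E'
from h import *
import json,sys
n=sys.argv[1]
s=manip.sense();ci=manip.camera_info("wrist");print(s["t"],s["tcp_pos"],s["force"],s["finger_gap"])
json.dump({k:np.array(v).tolist() for k,v in ci.items()},open(n+".json","w"));snap("wrist",n+".png")
E
python3 look.py w2
```

```text
t: 5.2
tcp_pos: [0.5451, -0.0133, 0.2939]
tool_rot: [0.788, 0.616, 0.0, 0.0]
force: [1.1, 0.9, -0.2]
finger_gap: 0.338
t: 6.2
tcp_pos: [0.6146, -0.2445, 0.2937]
tool_rot: [0.787, 0.617, -0.0, -0.001]
force: [-0.0, 0.1, -0.8]
finger_gap: 0.328
6.2 [ 0.61463574 -0.24449089  0.29369827] [-0.03788651  0.11088713 -0.7627426 ] 0.32840829849927133
```

View pics/w2.png

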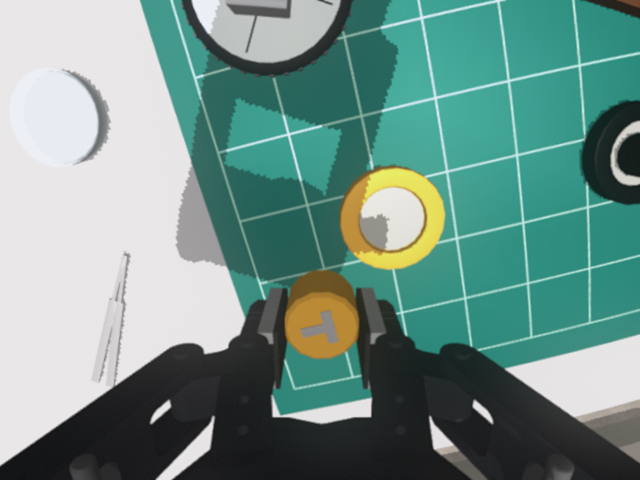

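Mount held upright at (322,325), yellow holder centred at (393,218).

Run:
```python
from h import *
import json
ci=json.load(open("w2.json"))
print("hY",px2w(ci,393,218,.018),"held",px2w(ci,322,325,.137))
print("stage bottom edge",px2w(ci,268,75,.008), "black dish left", px2w(ci,582,152,.018))
```

```text
hY [ 0.61403131 -0.19505456  0.018     ] held [ 0.61267948 -0.24412691  0.137     ]
stage bottom edge [ 0.50596749 -0.25281236  0.008     ] black dish left [ 0.59952279 -0.06298286  0.018     ]
```

```bash
python3 -m jog '[[[0,15,-5,0],[1,20,-25,0],[0,14,-25,0],[0,0,-20,0],[0,0,-12,0],[0,0,-8,0],[0,0,-3,0],[0,0,0,0]]]'
python3 -m jog '[[[0,0,0,0],[0,0,0,0],[0,0,0,0],[0,0,0,0],[0,0,15,0],[0,0,30,0],[0,0,35,0],[0,0,20,0]]]' 100
python3 -m jog '[[[-20,30,0,0],[-30,40,0,0],[-30,40,0,0],[-30,40,0,0],[-24,22,0,0],[0,0,0,0],[0,0,0,0],[0,0,0,0]]]'
python3 look.py w3
```

```text
t: 7.25
tcp_pos: [0.6159, -0.198, 0.196]
tool_rot: [0.788, 0.616, 0.0, 0.0]
force: [-0.0, 0.4, -0.3]
finger_gap: 0.327
t: 8.25
tcp_pos: [0.6163, -0.1977, 0.2989]
tool_rot: [0.788, 0.616, 0.001, 0.002]
force: [0.5, 0.3, 0.6]
finger_gap: 0.997
t: 9.25
tcp_pos: [0.4831, -0.0264, 0.2961]
tool_rot: [0.788, 0.616, 0.001, 0.001]
force: [-0.2, 1.3, -1.2]
finger_gap: 0.998
9.25 [ 0.48310483 -0.02643025  0.29611946] [-0.19103969  1.33940189 -1.17242703] 0.9984031887017575
```

View pics/w3.png

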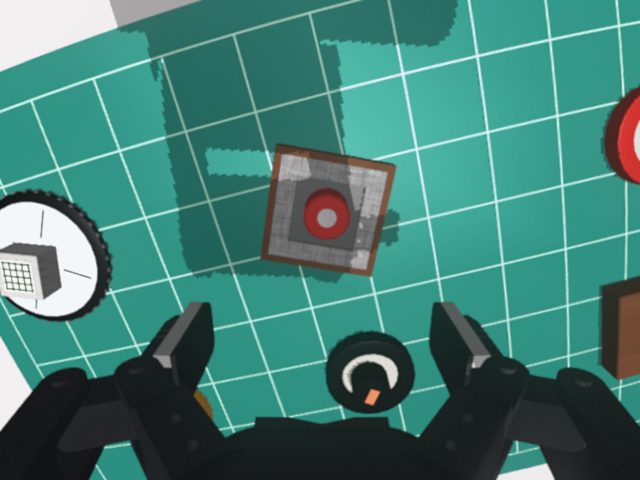

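Case corners (277,145), (396,162), (372,275), (262,258); red mount top at (327,217); black mount sits in the black dish.

Run:
```python
from h import *
import json
ci=json.load(open("w3.json"))
c=np.array([px2w(ci,u,v,.018) for u,v in((277,145),(396,162),(372,275),(262,258))])
print("case",c.mean(0)); 
for i in range(4):
    d=c[(i+1)%4]-c[i];print(np.linalg.norm(d),np.degrees(np.arctan2(d[1],d[0]))%90)
print("red",px2w(ci,327,217,.037),"blackholder",px2w(ci,370,370,.018),"blacktop",px2w(ci,372,392,.037))
print("tool", np.degrees(2*np.arctan2(.616,.788)))
```

```text
case [ 0.46975295 -0.01995146  0.018     ]
0.07774484748058676 68.02760472469288
0.0806647774337561 67.07291710693053
0.07878093010965755 66.52332929692422
0.07862067601570963 66.31261318190687
red [ 0.46785933 -0.01957468  0.037     ] blackholder [ 0.60134012 -0.01722076  0.018     ] blacktop [ 0.60629679 -0.01899949  0.037     ]
tool 76.03132096803824
```

```bash
python3 -m jog '[[[-8,4,-25,0],[-7,3,-25,0],[0,0,-20,0],[0,0,-14,0],[0,0,-10,0],[0,0,-6,0],[0,0,0,0],[0,0,0,0]]]'
python3 -m jog '[[[0,0,0,0],[0,0,0,0],[0,0,0,0],[0,0,0,0],[0,0,0,0],[0,0,0,0],[0,0,0,0],[0,0,0,0]]]' 0 40
```

```text
t: 10.3
tcp_pos: [0.467, -0.0185, 0.1961]
tool_rot: [0.788, 0.616, 0.0, 0.0]
force: [0.2, -0.0, -0.1]
finger_gap: 0.998
t: 11.3
tcp_pos: [0.4668, -0.0185, 0.1961]
tool_rot: [0.788, 0.616, 0.0, 0.0]
force: [-1.2, -0.2, 5.8]
finger_gap: 0.327
```

```bash
python3 -m jog '[[[0,0,8,0],[0,0,22,0],[0,10,30,0],[1,40,0,0],[1,55,0,0],[1,55,0,0],[0,50,0,0],[0,28,0,0]]]'
python3 -m jog '[[[0,0,0,0],[0,0,0,0],[0,0,-15,0],[0,0,-20,0],[0,0,-15,0],[0,0,-6,0],[0,0,-3,0],[0,0,0,0]]]'
python3 look.py w4
```

```text
t: 12.3
tcp_pos: [0.4693, 0.2219, 0.256]
tool_rot: [0.787, 0.617, 0.0, 0.0]
force: [0.2, -1.1, -0.2]
finger_gap: 0.326
t: 13.3
tcp_pos: [0.47, 0.2195, 0.1969]
tool_rot: [0.788, 0.616, 0.0, 0.0]
force: [-0.1, 0.2, 0.0]
finger_gap: 0.328
13.3 [0.4699946  0.21945763 0.19685326] [-0.08622559  0.24652939  0.03932646] 0.32787768164675496
```

View pics/w4.png

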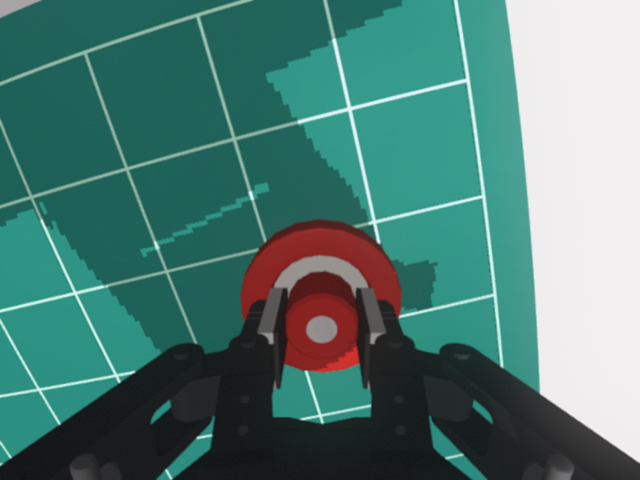

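The red mount is centred in the dish. Releasing, then over to the stage.

```bash
python3 -m jog '[[[0,0,0,0],[0,0,0,0],[0,0,0,0],[0,0,0,0],[0,0,15,0],[0,0,30,0],[0,0,35,0],[0,-20,20,0]]]' 100
python3 -m jog '[[[0,-50,0,0],[0,-58,0,0],[0,-58,0,0],[0,-58,0,0],[0,-58,0,0],[0,-58,0,0],[-2,-50,0,0],[-3,-25,0,0]]]'
python3 -m jog '[[[-3,-15,0,0],[0,0,0,0],[0,0,0,0],[0,0,0,0],[0,0,0,0],[0,0,0,0],[0,0,0,0],[0,0,0,0]]]'
python3 look.py w5
```

```text
t: 14.35
tcp_pos: [0.4701, 0.2001, 0.2994]
tool_rot: [0.787, 0.617, 0.002, 0.001]
force: [0.4, -0.4, -0.1]
finger_gap: 0.995
t: 15.35
tcp_pos: [0.4648, -0.2185, 0.2979]
tool_rot: [0.789, 0.615, 0.0, 0.001]
force: [0.3, 0.1, 1.2]
finger_gap: 1.0
t: 16.35
tcp_pos: [0.4618, -0.2305, 0.2967]
tool_rot: [0.788, 0.616, -0.0, -0.0]
force: [-0.7, -0.2, 0.4]
finger_gap: 1.0
16.35 [ 0.46183832 -0.23047563  0.29668652] [-0.74502586 -0.15505614  0.42273253] 0.9997420711664204
```

View pics/w5.png

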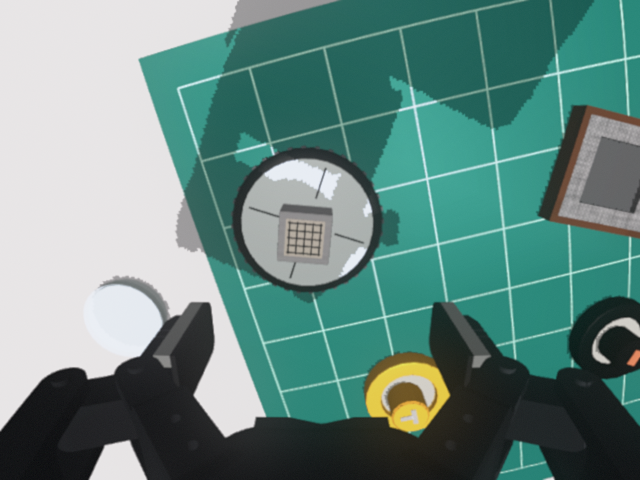

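Run:
```python
import cv2
im=cv2.imread("pics/w5.png")[140:300,220:400]; cv2.imwrite("pics/c5.png",cv2.resize(im,(720,600*16//15*1 if 0 else 640))[:600])
```

```text
(no output)
```

View pics/c5.png

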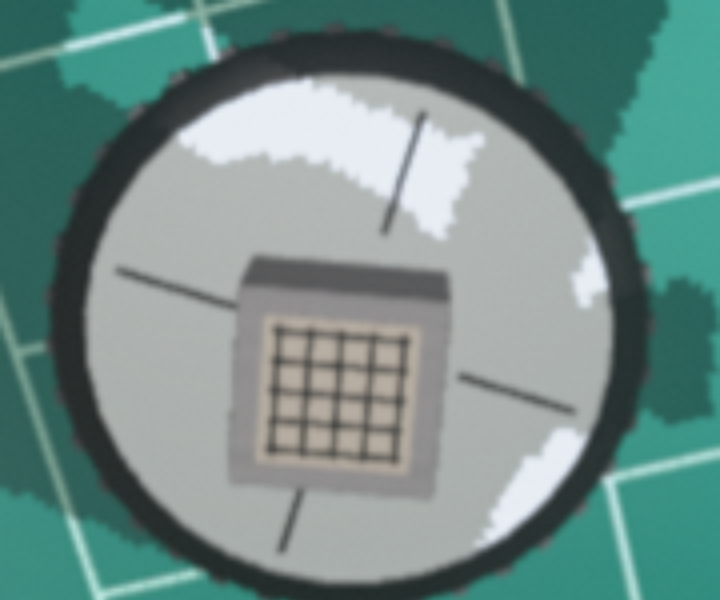

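Enlarged: block top corners (238,282), (450,302), (435,498), (229,484), plate cross ends (117,269)-(574,411) and (423,114)-(282,550).

Run:
```python
from h import *
import json
ci=json.load(open("w5.json"))
f=lambda u,v,z:px2w(ci,u/4+220,v/4+140,z)
c=np.array([f(u,v,.035) for u,v in((238,282),(450,302),(435,498),(229,484))])
print("block",c.mean(0)); 
for i in range(4):
    d=c[(i+1)%4]-c[i];print(np.linalg.norm(d),np.degrees(np.arctan2(d[1],d[0]))%90)
print("stage",f(349,328,.013))
e=[f(*p,.013)[:2] for p in((117,269),(574,411),(423,114),(282,550))]
print((e[0]+e[1])/2,(e[2]+e[3])/2)
A=np.c_[e[1]-e[0],e[2]-e[3]];print("x",e[0]+(e[1]-e[0])*np.linalg.solve(A,e[2]-e[0])[0])
print("yel",px2w(ci,408,415,.037))
```

```text
block [ 0.45691479 -0.24094458  0.035     ]
0.03350382047956062 70.45783932891587
0.033289202620347125 72.2953302016
0.03388010492672266 71.89220422386074
0.034127379784521406 71.63606349528223
stage [ 0.45247041 -0.2387705   0.013     ]
[ 0.45470079 -0.23944406] [ 0.45486998 -0.23935032]
x [ 0.45479012 -0.23930077]
yel [ 0.61332546 -0.20013875  0.037     ]
```

```bash
python3 -m jog '[[[-3,-5,-25,-2.2],[-2,-5,-25,-2.1],[0,0,-20,0],[0,0,-14,0],[0,0,-10,0],[0,0,-8,0],[0,0,0,0],[0,0,0,0]]]'
python3 -m jog '[[[0,0,0,0],[0,0,0,0],[0,0,0,0],[0,0,0,0],[0,0,0,0],[0,0,0,0],[0,0,0,0],[0,0,0,0]]]' 0 60
```

```text
t: 17.4
tcp_pos: [0.457, -0.2406, 0.1951]
tool_rot: [0.81, 0.586, 0.0, 0.0]
force: [-0.3, -0.4, -0.1]
finger_gap: 1.001
t: 18.4
tcp_pos: [0.4569, -0.2406, 0.1952]
tool_rot: [0.81, 0.586, 0.0, 0.0]
force: [-0.7, 0.5, 5.8]
finger_gap: 0.38
```

```bash
python3 -m jog '[[[0,0,6,0],[0,0,20,0],[0,8,34,0],[2,35,0,-1],[4,50,0,-2],[4,50,0,-1.7],[2,45,0,0],[0,32,0,0]]]'
python3 -m jog '[[[0,0,0,0],[0,0,0,0],[0,0,-10,0],[0,0,-10,0],[0,0,0,0],[0,0,0,0],[0,0,0,0],[0,0,0,0]]]'
python3 look.py w6
```

```text
t: 19.4
tcp_pos: [0.4684, -0.0186, 0.2546]
tool_rot: [0.833, 0.553, -0.0, -0.0]
force: [0.8, -0.1, -2.0]
finger_gap: 0.378
t: 20.4
tcp_pos: [0.4689, -0.0205, 0.2349]
tool_rot: [0.834, 0.552, 0.0, 0.0]
force: [-0.1, 0.3, -1.9]
finger_gap: 0.382
20.4 [ 0.46889664 -0.02049013  0.23493119] [-0.14459423  0.32704731 -1.85915188] 0.3819450449725902
```

View pics/w6.png

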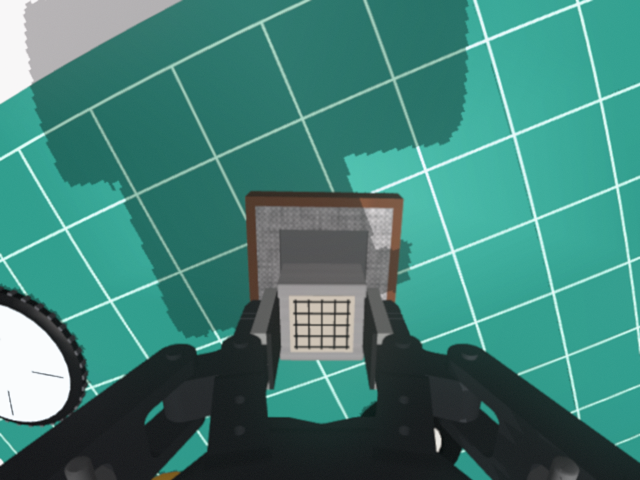

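```bash
python3 - <<'E'
from h import *
import json
ci=json.load(open("w6.json")); th=np.radians(67); ty=np.array([np.sin(th),-np.cos(th),0])
print("case by back recess edge",px2w(ci,324,231,.018)+.023*ty, "by outer back edge",px2w(ci,325,198,.018)+.040*ty)
print("block",px2w(ci,321,322,.035+.0397))
E
python3 -m jog '[[[0,0,-15,0],[0,0,-12,0],[0,0,-6,0],[0,0,0,0],[0,0,0,0],[0,0,0,0],[0,0,0,0],[0,0,0,0]]]'
```

```text
case by back recess edge [ 0.47145193 -0.02068037  0.018     ] by outer back edge [ 0.47136829 -0.02014997  0.018     ]
block [ 0.46785407 -0.02076139  0.0747    ]
t: 21.45
tcp_pos: [0.4689, -0.0205, 0.2019]
tool_rot: [0.834, 0.552, 0.0, 0.0]
force: [0.4, -0.2, -1.7]
finger_gap: 0.38
```

```bash
python3 -m jog '[[[2,0,0,0],[0,0,-2,0],[0,0,-2,0],[0,0,-2,0],[0,0,-0.5,0],[0,0,0,0],[0,0,0,0],[0,0,0,0]]]'
```

```text
t: 22.45
tcp_pos: [0.4707, -0.0205, 0.1952]
tool_rot: [0.834, 0.552, -0.0, -0.0]
force: [-0.8, 0.3, -0.3]
finger_gap: 0.377
```

The weight has come off the fingers at floor height. Releasing, then fetching the yellow mount.

```bash
python3 -m jog '[[[0,0,0,0],[0,0,0,0],[0,0,0,0],[0,0,0,0],[0,0,15,0],[0,0,30,0],[0,0,35,0],[0,0,20,0]]]' 100 40
python3 -m jog '[[[24,-30,0,0],[32,-40,0,0],[32,-40,0,0],[32,-40,0,0],[24,-28.5,0,0],[0,0,0,0],[0,0,0,0],[0,0,0,0]]]'
python3 look.py w7
```

```text
t: 23.45
tcp_pos: [0.4709, -0.0204, 0.2977]
tool_rot: [0.834, 0.552, 0.001, 0.001]
force: [0.3, -0.7, 0.7]
finger_gap: 1.003
t: 24.45
tcp_pos: [0.614, -0.1978, 0.2954]
tool_rot: [0.833, 0.553, -0.0, -0.001]
force: [-0.5, -0.4, 0.4]
finger_gap: 1.006
24.45 [ 0.61398549 -0.19778717  0.29539856] [-0.54379215 -0.38839476  0.38787019] 1.0063847402240704
```

View pics/w7.png

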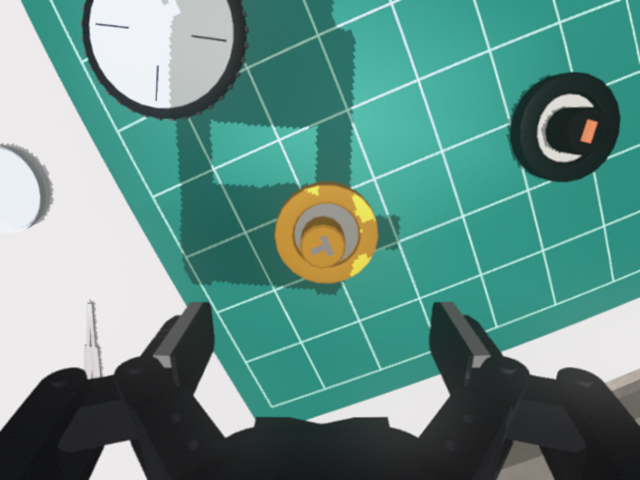

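Yellow mount top at (322,244), seated in the yellow dish.

```bash
python3 - <<'E'
from h import *
import json
print(px2w(json.load(open("w7.json")),322,244,.037))
E
python3 -m jog '[[[0,0,-25,0],[0,0,-25,0],[0,0,-20,0],[0,0,-10,0],[0,0,0,0],[0,0,0,0],[0,0,0,0],[0,0,0,0]]]'
```

```text
[ 0.61405265 -0.19790172  0.037     ]
t: 25.5
tcp_pos: [0.615, -0.1991, 0.2159]
tool_rot: [0.834, 0.552, 0.0, 0.001]
force: [-0.1, -0.3, 0.5]
finger_gap: 1.001
```

```bash
python3 -m jog '[[[-1,1,-12,0],[0,0,-8,0],[0,0,0,0],[0,0,0,0],[0,0,0,0],[0,0,0,0],[0,0,0,0],[0,0,0,0]]]'
python3 -m jog '[[[0,0,0,0],[0,0,0,0],[0,0,0,0],[0,0,0,0],[0,0,0,0],[0,0,0,0],[0,0,0,0],[0,0,0,0]]]' 0 40
python3 -m jog '[[[0,0,8,0],[0,0,22,0],[0,0,30,0],[-25,-6,0,0],[-45,-11,0,0],[-45,-11,0,0],[-30,-8,0,0],[-14.5,-5,0,0]]]'
python3 -m jog '[[[0,0,0,0],[0,0,-15,0],[0,0,-20,0],[0,0,-10,0],[0,0,0,0],[0,0,0,0],[0,0,0,0],[0,0,0,0]]]'
python3 look.py w8
```

```text
t: 26.5
tcp_pos: [0.6138, -0.198, 0.1953]
tool_rot: [0.834, 0.552, 0.0, 0.0]
force: [0.3, 0.5, -0.6]
finger_gap: 1.001
t: 27.5
tcp_pos: [0.614, -0.1981, 0.1955]
tool_rot: [0.834, 0.552, 0.0, 0.0]
force: [-0.4, -0.3, 3.0]
finger_gap: 0.325
t: 28.5
tcp_pos: [0.4529, -0.2391, 0.2553]
tool_rot: [0.834, 0.552, -0.0, -0.001]
force: [1.3, -0.3, -0.2]
finger_gap: 0.331
t: 29.5
tcp_pos: [0.4544, -0.2391, 0.2107]
tool_rot: [0.834, 0.552, 0.0, 0.001]
force: [-0.4, 0.2, -0.1]
finger_gap: 0.328
29.5 [ 0.45444537 -0.23908697  0.21071615] [-0.42476769  0.22772826 -0.14436394] 0.3279618329594459
```

View pics/w8.png

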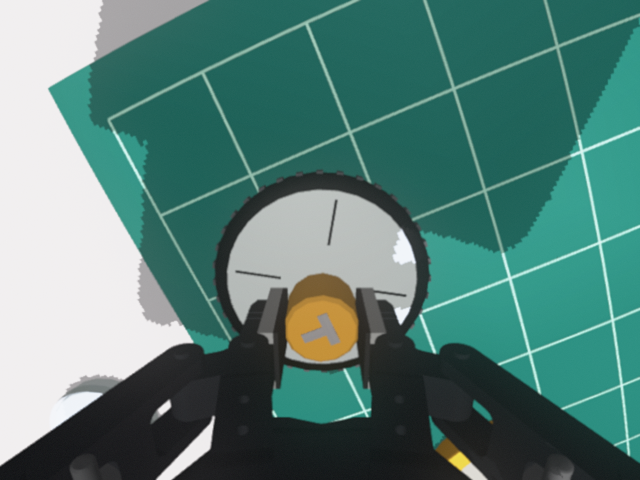

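Held upright, centred over the plate (plate x 227–417, mount x 322). Setting down and backing off.

```bash
python3 -m jog '[[[0,0,-7,0],[0,0,-4,0],[0,0,-2,0],[0,0,-2,0],[0,0,0,0],[0,0,0,0],[0,0,0,0],[0,0,0,0]]]'
python3 -m jog '[[[0,0,0,0],[0,0,0,0],[0,0,0,0],[0,0,0,0],[0,0,15,0],[0,0,30,0],[0,0,35,0],[0,0,30,0]]]' 100
python3 -m jog '[[[0,0,30,0],[0,0,30,0],[0,0,30,0],[0,0,30,0],[0,0,0,0],[0,0,0,0],[0,0,0,0],[0,0,0,0]]]'
python3 look.py w9
python3 - <<'E'
from h import *
a=snap("scene","s9.png")[:,:,::-1];b=snap("side","d9.png")[:,:,::-1];w=cv2.imread("pics/w9.png")
r=lambda i,w,h:cv2.resize(i,(w,h),interpolation=cv2.INTER_CUBIC)
cv2.imwrite("pics/fin.png",np.vstack([np.hstack([r(a[130:370,200:520],400,300),r(b[160:400,170:490],400,300)]),np.hstack([r(w,400,300),r(b[170:290,230:390],400,300)])]))
E
```

```text
t: 30.55
tcp_pos: [0.4543, -0.2389, 0.1954]
tool_rot: [0.834, 0.552, -0.0, -0.0]
force: [-1.6, -0.0, 4.7]
finger_gap: 0.328
t: 31.55
tcp_pos: [0.4543, -0.2389, 0.3074]
tool_rot: [0.834, 0.552, 0.0, 0.001]
force: [-0.5, -0.6, 0.4]
finger_gap: 1.002
t: 32.55
tcp_pos: [0.4542, -0.2389, 0.4242]
tool_rot: [0.834, 0.552, -0.0, -0.001]
force: [0.3, -0.8, 0.6]
finger_gap: 0.999
32.55 [ 0.45416441 -0.23887997  0.42423086] [ 0.31090287 -0.75326464  0.64350657] 0.9991488510003902
```

View pics/fin.png

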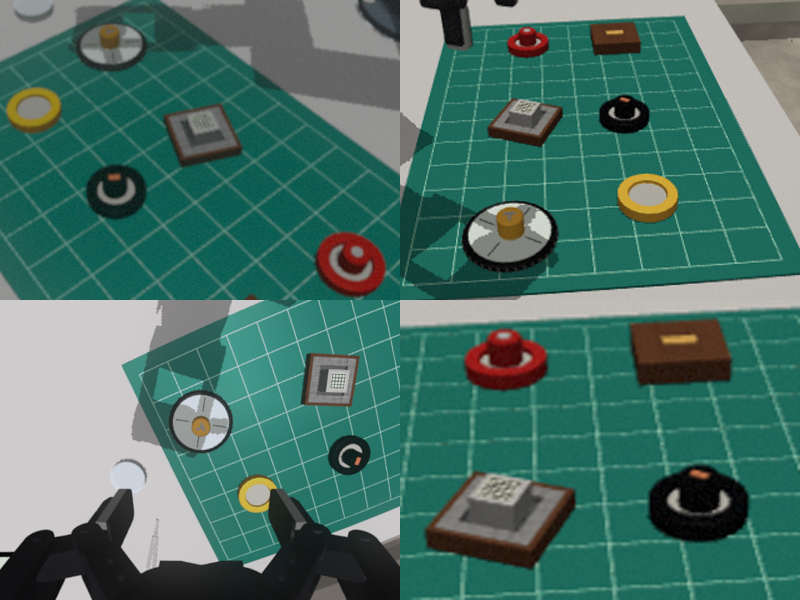

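Run:
```python
from h import *
import json
ci=json.load(open("w7.json")); print("hB",px2w(ci,565,126,.018),"black copper",[px2w(ci,590,131,z).round(4) for z in(.037,.042)])
im=cv2.imread("pics/w7.png")[60:195,495:635]; s=cv2.imread("pics/s9.png")[250:310,260:325]
cv2.imwrite("pics/blk.png",np.hstack([cv2.resize(im,(500,482)),cv2.resize(s,(300,482),interpolation=cv2.INTER_CUBIC)]))
```

```text
hB [ 0.60711545 -0.02273907  0.018     ] black copper [array([ 0.611 , -0.0193,  0.037 ]), array([ 0.6095, -0.0226,  0.042 ])]
```

View pics/blk.png

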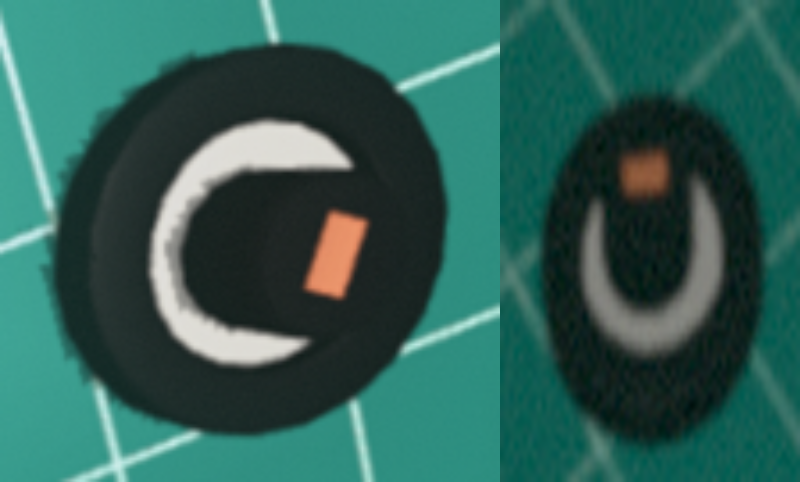

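The black mount stands on its holder's floor, with floor visible around its foot and a level top. Handing in.

```bash
python3 -c "
from station import manip
print(manip.sign_off())"
```

```text
the job is handed in; nothing more can be done
None
```

The job is handed in, after about 33 s of the 93 s; sign-off gives no verdict, so what follows is from my own checks.

**Moves:** I parked the yellow mount in the yellow holder and moved the red mount from the case to the red holder. Then I put the block from the stage into the case recess and the yellow mount in the middle of the stage. The black mount was already in its own holder, so I left it alone.

**Last checks:**
- **Final pictures:** all four pieces stand upright in their places, the yellow holder is empty, the lid looks untouched, and the open gripper is well clear of everything.
- **Yellow mount:** I released it about 1 mm from the measured stage centre. The push on the tool just before release was about 5 N, well under the limit.
- **Block:** its weight came off the fingers at recess-floor height before I let go. I did not measure its final position again.
- **Black mount:** two wrist looks placed it about 5 mm from its holder's centre. The two looks disagreed by up to about 6 mm on the holder's position. The recess only allows 8 mm of play, so it is within the 11 mm allowed.

No check failed.

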